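# Punch-mark the shelf beam through the guide hole

### The job

Take the automatic punch out of its stand, put its point down the guide hole of the marking jig and press it straight down until its spring trips with a snap, so that the shelf beam is marked there. Stop pushing as soon as it snaps, without ramming it on towards its stop, and never set it off anywhere else. Then stand the punch back in its stand, upright and fully down on its flange, let go, and leave the other things on the bench where they are.

Things in the scene. Friction and masses are not known exactly. Their poses are not given: they have to be found in the camera images.
- punch: Bare steel automatic punch, 162 mm long, 200 g, starts point-down in the stand. Origin on its axis at its flange's underside; z runs from point to cap. Flange 28 mm wide, z 0-4 mm (fingertips may bear on it); round ribbed grip 18 mm wide, z 4-70, bevelled cap to 74 (grip near 27 to 34); nose 14 mm wide to z -34, tapering to 9 at -42; then a 6 mm plunger to the point at -88.
- tip (a point): Centre of the very end of the punch's plunger, 88 mm below the flange's underside when not pressed; its last 4 mm taper to a 3.6 mm flat.
- jig: Jig screwed to the bench: dark steel base 170 (its x) by 110 mm, origin under its centre, z up. A bridge 40 mm wide spans it along y, top 62 mm high. Under it, along x, lies a blue shelf beam 220 by 40 mm on packing. The beam's top is 12 to 28 mm below the bridge's top: it differs each time and is not measured. It does not give when pressed.
- guide (a point): Centre of the mouth of the guide hole, in the middle of the bridge's top face, 62 mm above the bench. The hole is upright, 8 mm in diameter with a 1 mm bevelled rim, and goes through the 12 mm thick bridge; the beam is seen beneath it.
- stand: Grey open-sided steel stand screwed to the bench, 90 by 80 mm and 100 mm high, with one hole in the middle of its top. Origin under its centre on the bench, z up.
- stand_hole (a point): Centre of the mouth of the stand's hole (19 mm diameter, through the 10 mm top plate), 100 mm above the bench. The punch hangs in it by its flange, so the flange's underside then lies at this height.
- bolt_bin: Bystander: grey open plastic bin 100 by 140 by 60 mm. Leave it alone.
- tape_roll: Bystander: cardboard tape core lying flat, 104 mm across, 50 mm high. Leave it alone.
- carton: Bystander: closed carton 110 by 160 by 90 mm. Leave it alone.
- striker (a joint): Trip inside the punch (m): 0 cocked, 0.005 tripped. The load to push the plunger in starts at 2.5 N and climbs 1.8 N per mm to about 14 N (6.5 mm in); there it snaps: the trip jumps to 0.005 and the load falls at once to 6 to 9 N, then climbs 1.8 N per mm again to a solid stop 12.5 mm in. It re-cocks by itself when let right up.
Mind the look-alikes: they are no part of the job. There is more than one size of the jig; the job needs the middle-sized.

How it is judged:
By the outcome, as a careful person would: the job done as asked, in the order asked, and still so for the second after the job is handed in, with the robot touching nothing.
It also fails if it takes over 61 s, if anything falls off the work surface, if the arm or the gripper's body presses on something with over 40 N, if the wrist force passes 120 N, or if a joint passes its speed limit or range.

### The arm

A 7-joint arm with a two-finger parallel gripper is mounted at the origin on the work surface. World frame = base frame: x ahead of the robot, y to its left, z up, the work surface at z = 0. Lengths are in m, angles in rad, forces in N, time in s.
With the tool pointing down it reaches from about 0.425 to 0.875 m from the base axis. Payload 8.4 kg.
Tool frame: the origin (TCP) lies at the very end of the fingers, on their centre line; the grasp point (between the pads) lies 19 mm behind it (robot.grip_point_offset is the distance from the TCP to the grasp point, in m); y points along the fingers, x is the direction in which the jaws open and shut, and the axes are right-handed (so a half turn about y gives the same grasp; the last joint's range is limited). The gripper opens to 87 mm and grips with 3 to 60 N. Pads are 19 mm wide; open, the fingers measure 117 mm over their backs; the gripper's body (75 mm by 190 mm) begins 51 mm behind the grasp point.
Start: joints at [1.139, 0.333, 0.04, 1.465, -0.013, 1.343, -0.059], TCP at [0.212, -0.614, 0.223] pointing down, gripper open.
Joint ranges: [-2.58, 2.58], [-0.38, 2.09], [-1.3, 1.39], [0.25, 2.4], [-1.5, 4.64], [0.08, 2.09], [-2.65, 2.65]. Speed limits (rad/s): [2.22, 2.22, 2.79, 2.79, 3.14, 3.14, 3.14].

### API

Orientations are given as a unit quaternion [w, x, y, z].
In Python, from plant import monitor, optics, job_done, robot gives the robot as it stands. The module is installed in compiled form; this text tells all that it offers.
- The arm moves only by the shell command python3 -m pendant 'ROWS'. ROWS is JSON, a list of rows, each a list of 5 numbers: the finger opening in mm, from 0 to 87, then the shift along the tool's x, y, z in mm, then the turn about the tool's y in rad. In form: [[fingers, tx, ty, tz, roll], ...]. A call has 1 to 5 rows; each row shifts and turns the pose as measured when the row begins, along the tool's axes as they then stand; what a row does not reach is not made up. A row lasts 1/8 s, in which the tool goes at most 62.5 mm and 10.7 degrees, less where a joint would pass 70% of its speed; a pose out of reach is approached as far as the arm can. A call is refused whole if a number of a shift passes 62.5 or a number of a turn 0.188, either way. A call with a gripper value outside its range is refused whole. The fingers move at their own pace and stop on an object; the grip force is fixed at half the most. Time passes only in rows, so rows that do not move let the fingers close. It gives the time, the measured TCP pose, the force and the opening at its end, in the units of the state.
- monitor.state(): the state, without advancing time (a new reading comes with each control period).
- optics.camera(name): name is "scene" or "top" or "wrist"; returns a dict with "frame" (480x640x3 uint8, blue, green, red), "depth" (480x640 float32, m along the optical axis (not along the pixel's ray), 0 where there is no reading), "fx", "fy", "cx", "cy" (pixels), "rvec" (rotation vector, rad) and "tvec" (3), from world to camera coordinates, as OpenCV has them; the wrist camera has in their place "hand_eye" (4x4, takes a point from camera to tool coordinates, whose origin is the TCP and whose axes are the tool frame's). Camera axes: x right, y down, z forward; pixel columns grow to the right and rows downward; lengths in m; the calibration is good to about 2 mm. The wrist camera is an equidistant fisheye: a pixel r from the principal point sees the ray r / f radians off the axis. A picture is of the moment at which its call begins: read the wrist's pose just before it.
- job_done(): hands the job in, once; it reports no verdict.
The state is a dict: "t": time; "joint_pos": joint angles; "qd": joint speeds; "tau": joint torques, N m; "position": TCP position; "eef_rot": TCP orientation; "ft_force": force on the tool from outside, world axes, zero at the start; "moment": the same for the moment, N m; "gripper_width": finger opening in m.
Only numpy, scipy, OpenCV 4.12 (cv2) and the standard library are available. Lean on these libraries where they do the work, as an engineer would, in place of code of your own. Each camera call takes 0.05 s, during which the arm holds its last target. There are 200 camera calls.

## Working session

There is one attempt and no reset: what is moved stays moved. The work goes in short steps, Python scripts to look and compute and a shell command to move; the robot and the scene stay as the last step left them, time stands still between calls to the robot, and variables do not carry over. Pictures are saved under pics/ and viewed, about 8 in all and at most 12, crops included, and the job is handed in when it is done.

```bash
mkdir -p pics; cat > h.py <<'E'
import numpy as np, cv2
from plant import monitor, optics, job_done, robot
from scipy.spatial.transform import Rotation as R
def pose():
    s=monitor.state(); q=s['eef_rot']; return np.array(s['position']), R.from_quat([q[1],q[2],q[3],q[0]]).as_matrix(), s
def world(c,u,v,d=None,z=None,T=None):
    """pixel -> world, by depth or onto plane z; T=(p,Rm) for wrist"""
    if 'hand_eye' in c:
        x,y=(u-c['cx'])/c['fx'],(v-c['cy'])/c['fy']; th=np.hypot(x,y)
        ray=np.array([x/th*np.sin(th),y/th*np.sin(th),np.cos(th)]) if th>1e-9 else np.array([0,0,1.])
        H=np.array(c['hand_eye']); o=T[0]+T[1]@H[:3,3]; r=T[1]@H[:3,:3]@ray; k=ray[2]
    else:
        M=cv2.Rodrigues(np.array(c['rvec'],float))[0]; o=-M.T@np.array(c['tvec'],float).ravel()
        r=M.T@np.array([(u-c['cx'])/c['fx'],(v-c['cy'])/c['fy'],1]); k=1
    return o+r*(d/k) if z is None else o+r*(z-o[2])/r[2]
E
python3 - <<'E'
from h import *
p,Rm,s=pose();print(s['t'],p,Rm.round(3),s['ft_force'])
for n in('scene','top'):
    c=optics.camera(n);cv2.imwrite(f'pics/{n}0.png',c['frame']);np.savez(f'{n}0.npz',**c)
    print(n,c['fx'],c['cx'],c['cy'],c['rvec'],c['tvec'])
E
```

```text
0.0 [ 0.21219852 -0.61389893  0.22167921] [[ 0.327 -0.001  0.945]
 [-0.945  0.001  0.327]
 [-0.002 -1.    -0.   ]] [-0.29902708 -0.25639353  0.32062263]
scene 529.1390434021702 309.13993701234597 239.90779553304333 [ 1.22463978  2.31816351 -0.91040275] [ 0.28418596 -0.2466348   1.52449733]
top 514.897530540179 323.1116057199814 232.59983385642522 [ 2.21329023 -2.20949372  0.08285592] [-0.01061625  0.53953839  1.1263035 ]
```

View pics/top0.png

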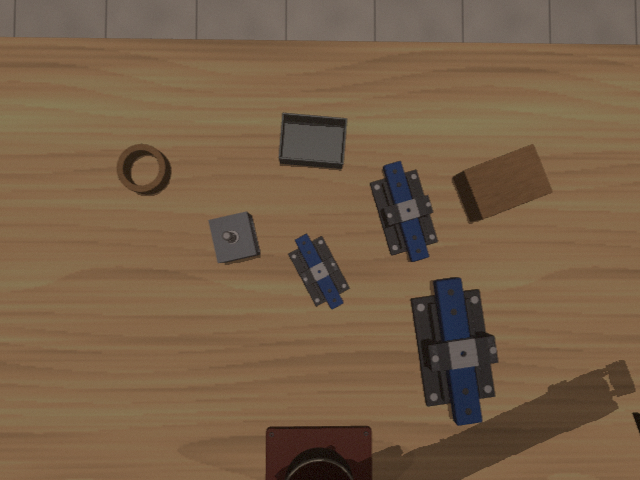

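View pics/scene0.png

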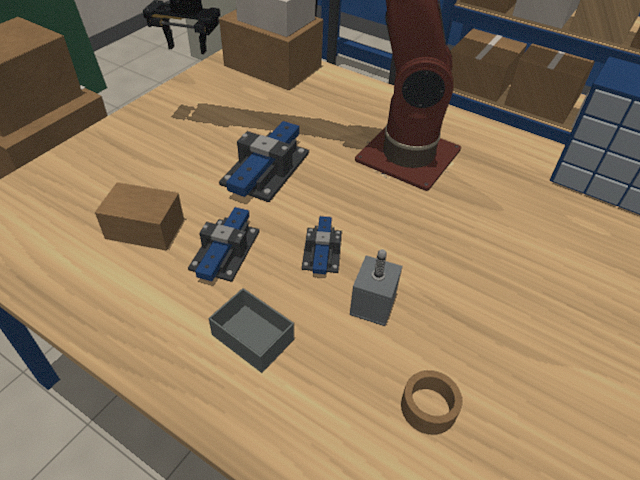

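Top view: jigs are the small one (320,271), the middle (409,210) and the large (463,353). The punch is in its stand at about (230,237). The bin (313,141), tape (143,168) and carton (503,183) are bystanders. Next I measure sizes and positions.

```bash
cat > a.py <<'E'
from h import *
c=dict(np.load('top0.npz'));f=c['frame'];d=c['depth']
hsv=cv2.cvtColor(f,cv2.COLOR_BGR2HSV)
m=cv2.inRange(hsv,(100,120,40),(130,255,255))
cs=[k for k in cv2.findContours(m,0,2)[0] if cv2.contourArea(k)>60]
for k in cs: print('blue',cv2.minAreaRect(k))
for n,(u,v),z in(('small',(320,271),.062),('mid',(409,210),.062),('large',(463,353),.062),('stand',(233,238),.1),('cap',(227,236),.174)):
    print(n,'depth',world(c,u,v,d=float(d[v,u])).round(4),'plane',world(c,u,v,z=z).round(4))
# beam lengths
for a,b,z in(((393,164),(419,259),.045),((303,238),(336,305),.045),((448,280),(467,423),.06)):
    A,B=world(c,*a,z=z),world(c,*b,z=z);print('beam',np.linalg.norm(A-B).round(3),np.arctan2(*(A-B)[1::-1]).round(3))
a=cv2.resize(f[160:280,180:340],None,fx=4,fy=4,interpolation=2)[:,:640][:300*2]
b=cv2.resize(f[150:270,360:460],None,fx=4,fy=4,interpolation=2)
cv2.imwrite('pics/c1.png',cv2.resize(np.hstack([cv2.resize(f[190:290,200:280],None,fx=5,fy=5,interpolation=2),cv2.resize(f[160:260,370:446],None,fx=5,fy=5,interpolation=2)]),None,fx=1,fy=1))
s=dict(np.load('scene0.npz'));
for n,(u,v) in(('cap scene',(381,253)),('stand hole',(379,274))):
    print(n,world(s,u,v,z=.17 if 'cap' in n else .1).round(4))
E
python3 a.py
```

```text
blue ((465.469970703125, 395.7900085449219), (55.43717575073242, 25.597265243530273), 81.8698959350586)
blue ((452.6099548339844, 308.77001953125), (59.9626579284668, 25.031579971313477), 81.8698959350586)
blue ((329.88232421875, 292.0294494628906), (30.411766052246094, 12.70588207244873), 61.927513122558594)
blue ((307.87896728515625, 250.6114501953125), (30.64653968811035, 12.769391059875488), 61.38954162597656)
blue ((414.5812072753906, 239.47608947753906), (39.954750061035156, 17.21214485168457), 73.61045837402344)
blue ((397.6951904296875, 182.2015380859375), (38.845943450927734, 17.064111709594727), 72.47443389892578)
small depth [ 0.4553 -0.0025  0.0308] plane [ 0.4562 -0.0018  0.062 ]
mid depth [ 0.5877 -0.1953  0.042 ] plane [ 0.5859 -0.1913  0.062 ]
large depth [ 0.2831 -0.3047  0.0588] plane [ 0.2837 -0.3038  0.062 ]
stand depth [0.5225 0.1694 0.1442] plane [0.5241 0.1759 0.1   ]
cap depth [0.5251 0.1762 0.175 ] plane [0.5252 0.1764 0.174 ]
beam 0.213 0.262
beam 0.16 0.46
beam 0.302 0.123
cap scene [0.5297 0.1775 0.17  ]
stand hole [0.5227 0.1784 0.1   ]
```

View pics/c1.png

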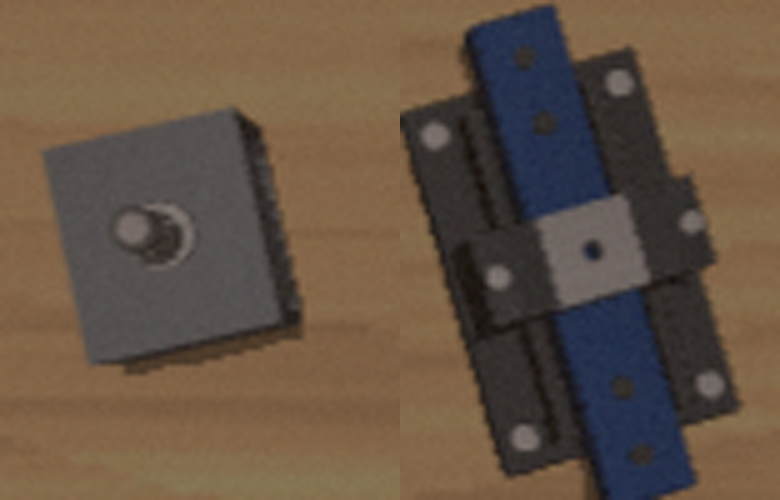

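Crop: the punch hangs in the stand, and the middle jig (beam about 0.22 m) has its hole at about top pixel (408.4,210). Guide ≈ (0.586,-0.190), punch ≈ (0.525,0.177). Now I set out.

```bash
python3 -m pendant '[[87,-20,0,50,0],[87,-20,0,50,0],[87,-20,0,50,0],[87,-20,0,50,0],[87,-20,0,50,0]]'
```

```text
t: 0.72
position: [0.4161, -0.4363, 0.2189]
eef_rot: [-0.574, 0.574, -0.415, 0.411]
ft_force: [1.1, -0.6, 0.8]
gripper_width: 0.0868
```

```bash
python3 -m pendant '[[87,-50,-2,28,0],[87,-50,-2,28,0],[87,-50,0,28,0],[87,-50,0,28,0],[87,-50,0,28,0]]' && python3 -m pendant '[[87,-50,0,28,0],[87,-50,0,28,0],[87,-50,0,28,0],[87,-50,0,28,0],[87,0,0,0,0]]'
cat > wr.py <<'E'
import sys; from h import *
p,Rm,s=pose(); c=optics.camera('wrist'); n=sys.argv[1]
cv2.imwrite(f'pics/{n}.png',c['frame']); np.savez(n+'.npz',p=p,Rm=Rm,**c)
print(s['t'],p.round(4),Rm.round(3).tolist(),np.round(s['ft_force'],1),c['fx'],c['cx'],c['cy'],np.round(c['hand_eye'],3).tolist())
E
python3 wr.py w1
```

```text
t: 1.35
position: [0.4715, -0.145, 0.2215]
eef_rot: [-0.574, 0.574, -0.416, 0.41]
ft_force: [2.1, 0.4, 0.6]
gripper_width: 0.0873
t: 1.98
position: [0.513, 0.0928, 0.2217]
eef_rot: [0.576, -0.575, 0.414, -0.408]
ft_force: [-0.3, -1.4, -0.0]
gripper_width: 0.0873
1.975 [0.513  0.0928 0.2217] [[0.325, -0.007, 0.946], [-0.946, 0.005, 0.325], [-0.007, -1.0, -0.005]] [-0.3 -1.4 -0. ] 371.64829954431775 322.0528582614601 238.08415909920495 [[1.0, 0.0, -0.0, -0.0], [0.0, -0.265, 0.964, -0.162], [-0.0, -0.964, -0.265, 0.073], [0.0, 0.0, 0.0, 1.0]]
```

View pics/w1.png

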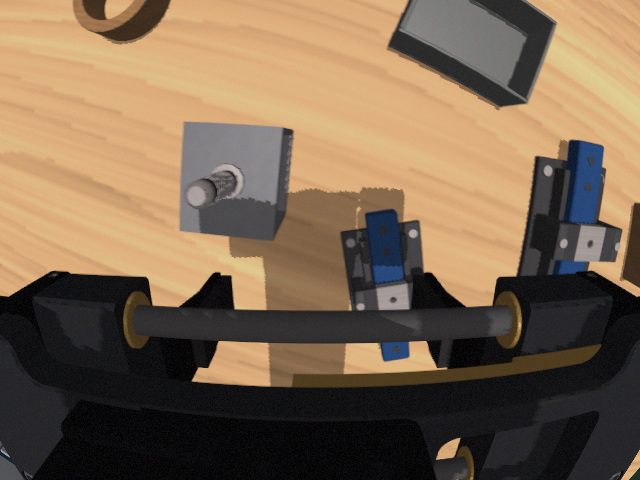

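Wrist view: punch cap top at about (201,193), stand top corners (184,122),(290,129),(273,240),(180,231), middle jig hole near (590,243). I turn these into positions.

```bash
python3 - <<'E'
from h import *
c=dict(np.load('w1.npz'));T=(c['p'],c['Rm'])
P=lambda u,v,z:world(c,u,v,z=z,T=T)
print('cap',P(201,193,.174).round(4),'guide',P(590,243,.062).round(4))
cs=[P(u,v,.1) for u,v in((184,122),(290,129),(273,240),(180,231))];print('stand',np.mean(cs,0).round(4),np.round(cs,3).tolist())
t=np.array([.5255,.1765,.222])
for n,q in(('cap wrist',P(201,193,.174)),('top',t)):
    print(n,(c['Rm'].T@(q-c['p'])*1000).round(1))
E
```

```text
cap [0.5301 0.175  0.174 ] guide [ 0.5879 -0.1895  0.062 ]
stand [0.5276 0.1758 0.1   ] [[0.562, 0.226, 0.1], [0.581, 0.143, 0.1], [0.493, 0.129, 0.1], [0.475, 0.206, 0.1]]
cap wrist [-71.8  48.   43.1]
top [-75.1   0.1  39. ]
```

```bash
python3 -m pendant '[[87,-37,0,20,0],[87,-36,0,20,0],[87,0,25,0,0],[87,0,25,0,0],[87,0,0,0,0]]'; python3 wr.py w2
```

```text
t: 2.65
position: [0.5285, 0.1659, 0.1691]
eef_rot: [-0.571, 0.575, -0.417, 0.412]
ft_force: [-0.5, 0.3, 1.0]
gripper_width: 0.0869
2.65 [0.5285 0.1659 0.1691] [[0.312, -0.009, 0.95], [-0.95, -0.0, 0.312], [-0.003, -1.0, -0.009]] [-0.5  0.3  1. ] 371.64829954431775 322.0528582614601 238.08415909920495 [[1.0, 0.0, -0.0, -0.0], [0.0, -0.265, 0.964, -0.162], [-0.0, -0.964, -0.265, 0.073], [0.0, 0.0, 0.0, 1.0]]
```

View pics/w2.png

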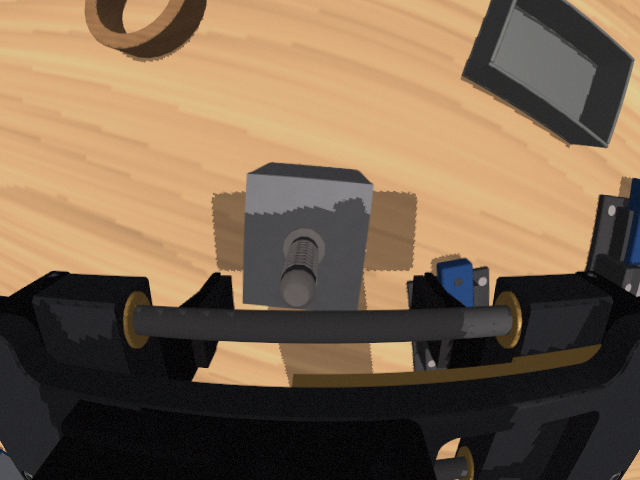

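Cap top at about (297,289), flange centre at about (304,247).

```bash
python3 - <<'E'
from h import *
c=dict(np.load('w2.npz'));T=(c['p'],c['Rm'])
for n,u,v,z in(('cap',297,290,.174),('flange',304,247,.104)):
    q=world(c,u,v,z=z,T=T);print(n,q.round(4),(c['Rm'].T@(q-c['p'])*1000).round(1))
E
```

```text
cap [0.5299 0.1787 0.174 ] [-11.7  -4.9   5.2]
flange [0.5289 0.1786 0.104 ] [-11.8  65.1   4.9]
```

```bash
python3 -m pendant '[[87,-12,0,5,0],[87,0,25,0,0],[87,0,25,0,0],[87,0,0,0,0]]'; python3 -c "
from h import *
p,Rm,s=pose();print(p,(Rm.T@(np.array([.5293,.1787,.109])-p)*1000).round(1),Rm[:,1].round(4))"
```

```text
t: 3.2
position: [0.5332, 0.1809, 0.1243]
eef_rot: [0.573, -0.572, 0.416, -0.415]
ft_force: [0.1, -0.8, 0.1]
gripper_width: 0.0871
[0.53318035 0.18093154 0.12433288] [ 1.  15.3 -4.4] [-2.0e-04  1.9e-03 -1.0e+00]
```

```bash
python3 -m pendant '[[87,0,14,-3,0],[87,0,0,0,0]]'; python3 -m pendant '[[87,0,0,0,0]]'; python3 wr.py w3;  python3 -c "
from h import *
p,Rm,s=pose();print((Rm.T@(np.array([.5293,.1787,.109])-p)*1000).round(1))
f=cv2.imread('pics/w3.png')[200:380,200:440];cv2.imwrite('pics/w3c.png',cv2.resize(f,None,fx=2.5,fy=2.5))"
```

```text
t: 3.45
position: [0.5313, 0.1808, 0.1118]
eef_rot: [0.573, -0.571, 0.415, -0.416]
ft_force: [-0.3, -0.3, -0.1]
gripper_width: 0.0874
t: 3.58
position: [0.5317, 0.1811, 0.1125]
eef_rot: [0.574, -0.571, 0.415, -0.416]
ft_force: [-0.3, -0.0, 0.1]
gripper_width: 0.0871
3.575 [0.5317 0.1811 0.1125] [[0.309, 0.004, 0.951], [-0.951, 0.003, 0.309], [-0.002, -1.0, 0.004]] [-0.3 -0.   0.1] 371.64829954431775 322.0528582614601 238.08415909920495 [[1.0, 0.0, -0.0, -0.0], [0.0, -0.265, 0.964, -0.162], [-0.0, -0.964, -0.265, 0.073], [0.0, 0.0, 0.0, 1.0]]
[ 1.5  3.4 -2.9]
```

View pics/w3c.png

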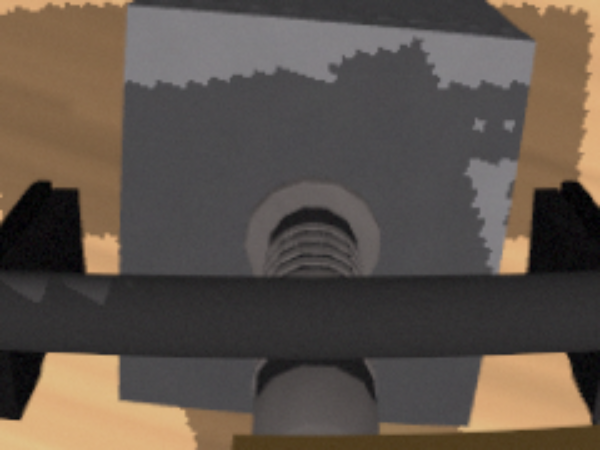

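Crop: the punch sits centred between the fingers (flange centre about crop (313,240)), with room on both sides. I correct slightly and close.

```bash
python3 -m pendant '[[87,1,3,-2,0],[40,0,0,0,0],[10,0,0,0,0],[10,0,0,0,0],[10,0,0,0,0]]'; python3 -m pendant '[[10,0,0,0,0],[10,0,0,0,0]]'
```

```text
t: 4.25
position: [0.5303, 0.1793, 0.1099]
eef_rot: [0.574, -0.57, 0.415, -0.416]
ft_force: [-0.5, -0.9, -0.5]
gripper_width: 0.0548
t: 4.5
position: [0.5304, 0.1793, 0.1099]
eef_rot: [0.574, -0.57, 0.415, -0.416]
ft_force: [-0.3, -0.5, 0.1]
gripper_width: 0.035
```

```bash
python3 -m pendant '[[10,0,0,0,0],[10,0,0,0,0],[10,0,0,0,0],[10,0,0,0,0]]'
```

```text
t: 5.0
position: [0.5304, 0.1793, 0.1099]
eef_rot: [0.574, -0.57, 0.415, -0.416]
ft_force: [-0.6, 0.9, 0.4]
gripper_width: 0.0174
```

```bash
python3 -m pendant '[[10,0,-15,0,0],[10,0,-25,0,0],[10,0,-30,0,0],[10,0,-30,0,0],[10,0,-20,0,0]]'; python3 -m pendant '[[10,0,-10,0,0],[10,0,0,0,0]]'; python3 -c "
from h import *
p,Rm,s=pose();print(Rm[:,1].round(4),(Rm.T@(np.array([.587,-.190,.23])-p)*1000).round(1))"
```

```text
t: 5.62
position: [0.5283, 0.1787, 0.235]
eef_rot: [0.573, -0.571, 0.416, -0.415]
ft_force: [0.4, -0.2, -2.5]
gripper_width: 0.0174
t: 5.88
position: [0.5287, 0.1791, 0.2477]
eef_rot: [0.574, -0.571, 0.415, -0.416]
ft_force: [-0.0, 0.5, -2.0]
gripper_width: 0.0173
[ 0.0039  0.0032 -1.    ] [369.   16.7 -59. ]
```

```bash
python3 -m pendant '[[10,46,0,-7,0],[10,46,0,-7,0],[10,46,0,-7,0],[10,46,0,-7,0],[10,46,0,-7,0]]'; python3 -m pendant '[[10,46,0,-8,0],[10,46,0,-8,0],[10,40,16,-6,0],[10,7,20,-2,0],[10,0,10,0,0]]';  python3 -m pendant '[[10,0,0,0,0]]'; python3 wr.py w4; python3 -c "
from h import *
p,Rm,s=pose();print(Rm[:,1].round(4),(Rm.T@(np.array([.587,-.190,.17])-p)*1000).round(1))
f=cv2.imread('pics/w4.png')[120:300,200:440];cv2.imwrite('pics/w4c.png',cv2.resize(f,None,fx=3,fy=3))"
```

```text
t: 6.5
position: [0.5655, -0.0518, 0.2423]
eef_rot: [0.575, -0.573, 0.414, -0.411]
ft_force: [0.6, 0.5, -2.0]
gripper_width: 0.0176
t: 7.12
position: [0.5844, -0.1995, 0.1885]
eef_rot: [-0.573, 0.573, -0.418, 0.41]
ft_force: [-0.7, -0.1, -1.4]
gripper_width: 0.0172
t: 7.25
position: [0.5838, -0.198, 0.1873]
eef_rot: [-0.573, 0.574, -0.419, 0.409]
ft_force: [0.4, 0.1, -1.5]
gripper_width: 0.0174
7.25 [ 0.5838 -0.198   0.1873] [[0.315, -0.011, 0.949], [-0.949, 0.007, 0.315], [-0.011, -1.0, -0.009]] [ 0.4  0.1 -1.5] 371.64829954431775 322.0528582614601 238.08415909920495 [[1.0, 0.0, -0.0, -0.0], [0.0, -0.265, 0.964, -0.162], [-0.0, -0.964, -0.265, 0.073], [0.0, 0.0, 0.0, 1.0]]
[-0.0107  0.0072 -0.9999] [-6.3 17.9  5.3]
```

View pics/w4c.png

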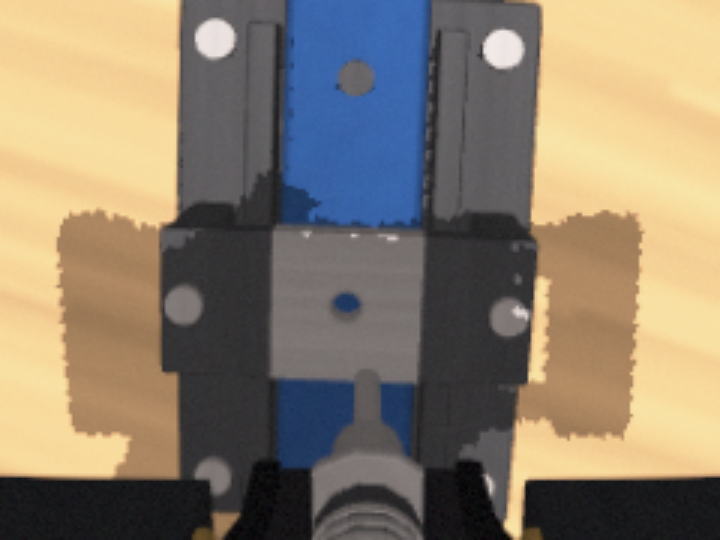

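Crop: the hole is at crop (346,304), so px (315.3,221.3). The plunger tip is at crop (368,373), so px (322.7,244.3).

```bash
cat > g.py <<'E'
import sys;from h import *
n=sys.argv[1];hu,hv,tu,tv=map(float,sys.argv[2:6]);L=.098
c=dict(np.load(n+'.npz'));T=(c['p'],c['Rm'])
hole=world(c,hu,hv,z=.062,T=T);tipz=c['p'][2]-L;tip=world(c,tu,tv,z=tipz,T=T);calc=c['p']+c['Rm']@[0,L,0]
t=lambda a:(c['Rm'].T@a*1000).round(1)
print('hole',hole.round(4),'tip seen',tip.round(4),'tip calc',calc.round(4),'tipz',tipz.round(4))
print('hole-tip tool seen',t(hole-tip),'calc',t(hole-calc))
E
python3 g.py w4 315.3 221.3 322.7 244.3
```

```text
hole [ 0.5883 -0.1892  0.062 ] tip seen [ 0.58   -0.1984  0.0893] tip calc [ 0.5827 -0.1972  0.0893] tipz 0.0893
hole-tip tool seen [-5.8 27.3 11. ] calc [-5.6 27.3  8. ]
```

```bash
python3 -m pendant '[[10,-6,0,9.5,0],[10,0,16,0,0],[10,0,0,0,0],[10,0,0,0,0]]'; python3 wr.py w5; python3 -c "
from h import *
f=cv2.imread('pics/w5.png')[160:310,220:420];cv2.imwrite('pics/w5c.png',cv2.resize(f,None,fx=4,fy=4,interpolation=2))"
```

```text
t: 7.8
position: [0.593, -0.1853, 0.1727]
eef_rot: [0.575, -0.574, 0.416, -0.409]
ft_force: [0.1, -0.2, -1.8]
gripper_width: 0.0172
7.8 [ 0.593  -0.1853  0.1727] [[0.32, -0.008, 0.948], [-0.947, 0.007, 0.32], [-0.009, -1.0, -0.005]] [ 0.1 -0.2 -1.8] 371.64829954431775 322.0528582614601 238.08415909920495 [[1.0, 0.0, -0.0, -0.0], [0.0, -0.265, 0.964, -0.162], [-0.0, -0.964, -0.265, 0.073], [0.0, 0.0, 0.0, 1.0]]
```

View pics/w5c.png

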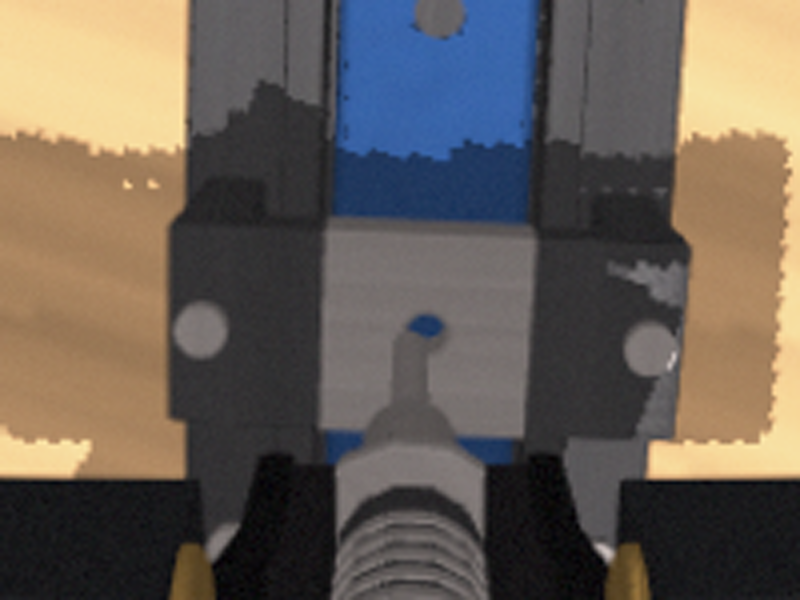

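The tip end is at crop (411,337), px (322.7,244.2). The hole is partly hidden, at about crop (426,334), px (326.5,243.5).

```bash
python3 g.py w5 326.5 243.5 322.7 244.2; python3 -c "
from h import *
c=dict(np.load('top0.npz'))
d=c['depth']
for u,v in((396,178),(399,188),(413,234),(415,240)): print(world(c,u,v,d=float(np.median(d[v-2:v+3,u-2:u+3]))).round(4))
print(world(c,404,211,d=float(np.median(d[210:213,402:405]))))"
```

```text
hole [ 0.5874 -0.1895  0.062 ] tip seen [ 0.5896 -0.1858  0.0747] tip calc [ 0.5922 -0.1846  0.0747] tipz 0.0747
hole-tip tool seen [ 2.9 12.7 -3.2] calc [ 3.2 12.7 -6.1]
[ 0.6575 -0.1673  0.0419]
[ 0.6357 -0.1739  0.041 ]
[ 0.5356 -0.2037  0.0415]
[ 0.5227 -0.2082  0.0403]
[ 0.58365141 -0.18047637  0.06276016]
```

```bash
python3 -m pendant '[[10,3,0,-3.3,0],[10,0,6,0,0],[10,0,0,0,0],[10,0,0,0,0]]'; python3 wr.py w6; python3 -c "
from h import *
f=cv2.imread('pics/w6.png')[160:310,220:420];cv2.imwrite('pics/w6c.png',cv2.resize(f,None,fx=4,fy=4,interpolation=2))"
```

```text
t: 8.35
position: [0.5903, -0.1905, 0.1665]
eef_rot: [0.574, -0.574, 0.416, -0.409]
ft_force: [0.2, 1.1, -1.4]
gripper_width: 0.0173
8.35 [ 0.5903 -0.1905  0.1665] [[0.318, -0.008, 0.948], [-0.948, 0.006, 0.318], [-0.009, -1.0, -0.005]] [ 0.2  1.1 -1.4] 371.64829954431775 322.0528582614601 238.08415909920495 [[1.0, 0.0, -0.0, -0.0], [0.0, -0.265, 0.964, -0.162], [-0.0, -0.964, -0.265, 0.073], [0.0, 0.0, 0.0, 1.0]]
```

View pics/w6c.png

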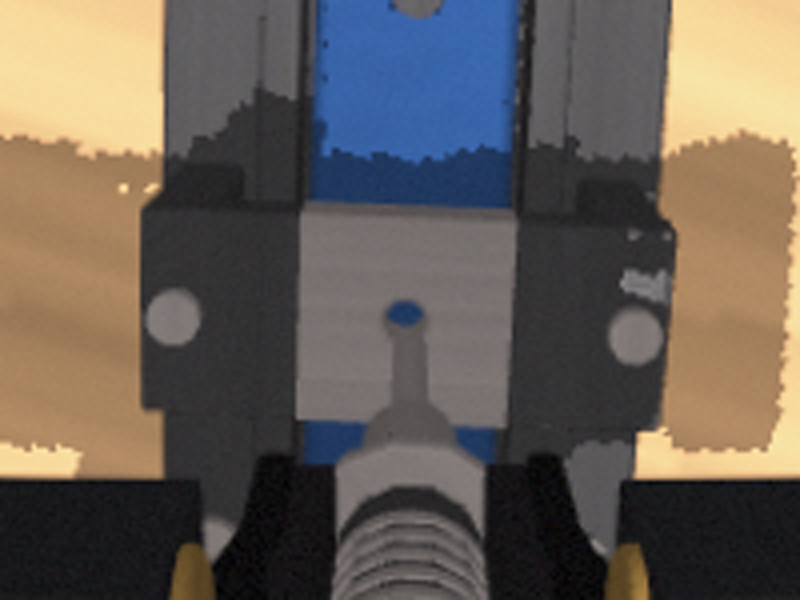

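Hole centre at about crop (406,319), px (321.5,239.8). Tip at about crop (410,337), px (322.5,244.2).

```bash
python3 g.py w6 321.5 239.8 322.5 244.2
```

```text
hole [ 0.5879 -0.1896  0.062 ] tip seen [ 0.5868 -0.1909  0.0685] tip calc [ 0.5895 -0.1899  0.0685] tipz 0.0685
hole-tip tool seen [-0.7  6.5  1.5] calc [-0.7  6.5 -1.4]
```

```bash
python3 -m pendant '[[10,-0.7,0,1.3,0],[10,0,0,0,0]]'; python3 -m pendant '[[10,0,4,0,0],[10,0,3,0,0],[10,0,0,0,0]]'; python3 -m pendant '[[10,0,2,0,0],[10,0,0,0,0]]'
```

```text
t: 8.65
position: [0.5914, -0.1891, 0.1666]
eef_rot: [0.574, -0.574, 0.416, -0.409]
ft_force: [0.1, 0.1, -1.0]
gripper_width: 0.0174
t: 9.02
position: [0.5913, -0.189, 0.1589]
eef_rot: [0.574, -0.574, 0.416, -0.409]
ft_force: [-0.5, 0.2, -2.2]
gripper_width: 0.0175
t: 9.28
position: [0.5913, -0.189, 0.1567]
eef_rot: [0.574, -0.574, 0.416, -0.409]
ft_force: [-0.1, 0.7, -1.8]
gripper_width: 0.0174
```

No force with the tip 3 mm below the mouth, so it is in the hole. On down towards the beam (contact expected near TCP z 0.139).

```bash
python3 -m pendant '[[10,0,3,0,0],[10,0,0,0,0]]'; python3 -m pendant '[[10,0,4,0,0],[10,0,0,0,0]]';python3 -m pendant '[[10,0,4,0,0],[10,0,0,0,0]]'
```

```text
t: 9.52
position: [0.5913, -0.189, 0.1536]
eef_rot: [0.574, -0.574, 0.416, -0.409]
ft_force: [0.5, 0.7, -2.5]
gripper_width: 0.0171
t: 9.78
position: [0.5912, -0.189, 0.1493]
eef_rot: [0.574, -0.574, 0.416, -0.409]
ft_force: [-0.4, -0.1, -1.6]
gripper_width: 0.0176
t: 10.02
position: [0.5912, -0.189, 0.145]
eef_rot: [0.574, -0.574, 0.416, -0.409]
ft_force: [0.4, -0.8, -2.5]
gripper_width: 0.0178
```

```bash
python3 -m pendant '[[10,0,2,0,0],[10,0,0,0,0]]'; python3 -m pendant '[[10,0,2,0,0],[10,0,0,0,0]]'
```

```text
t: 10.28
position: [0.5912, -0.1889, 0.1428]
eef_rot: [0.574, -0.574, 0.416, -0.409]
ft_force: [-0.1, 0.2, -1.8]
gripper_width: 0.0175
t: 10.52
position: [0.5912, -0.1889, 0.1408]
eef_rot: [0.574, -0.574, 0.416, -0.409]
ft_force: [-0.2, -0.7, -2.6]
gripper_width: 0.0172
```

```bash
for i in 1; do python3 -m pendant '[[10,0,1,0,0],[10,0,0,0,0]]'; python3 -m pendant '[[10,0,1,0,0],[10,0,0,0,0]]'; python3 -m pendant '[[10,0,1,0,0],[10,0,0,0,0]]'; python3 -m pendant '[[10,0,1,0,0],[10,0,0,0,0]]'; done | grep -E 'pos|force'
```

```text
position: [0.5912, -0.1889, 0.1398]
ft_force: [0.8, -0.9, -2.0]
position: [0.5912, -0.189, 0.1387]
ft_force: [0.2, 0.9, -1.8]
position: [0.5914, -0.189, 0.1379]
ft_force: [-0.3, 0.2, -0.1]
position: [0.5917, -0.189, 0.1375]
ft_force: [-0.3, 0.1, 2.0]
```

Contact at about TCP z 0.138. I press on in single rows, reading the force each time.

```bash
for i in 1; do python3 -m pendant '[[10,0,1.5,0,0]]'; python3 -m pendant '[[10,0,1.5,0,0]]'; done | grep -E 'pos|force'
```

```text
position: [0.5918, -0.189, 0.1363]
ft_force: [-0.7, 0.4, 2.9]
position: [0.5919, -0.189, 0.1351]
ft_force: [-1.7, 0.3, 4.1]
```

```bash
for i in 1; do python3 -m pendant '[[10,0,1.2,-0.3,0]]'; python3 -m pendant '[[10,0,1.2,-0.3,0]]'; done | grep -E 'pos|force'
```

```text
position: [0.5919, -0.1891, 0.1343]
ft_force: [-1.0, -0.0, 7.0]
position: [0.5919, -0.1892, 0.1337]
ft_force: [-2.0, 1.1, 6.9]
```

```bash
python3 -m pendant '[[10,0,1.2,-0.3,0]]' | grep -E 'pos|force'
```

```text
position: [0.592, -0.1892, 0.1333]
ft_force: [-2.0, 0.8, 8.2]
```

```bash
python3 -m pendant '[[10,0,1.2,-0.3,0]]' | grep -E 'pos|force'
```

```text
position: [0.5921, -0.1892, 0.1329]
ft_force: [-2.4, 1.2, 8.4]
```

```bash
python3 -m pendant '[[10,0,1.8,-0.4,0]]' | grep -E 'pos|force'
```

```text
position: [0.5921, -0.1892, 0.132]
ft_force: [-2.6, 1.1, 9.2]
```

```bash
python3 -m pendant '[[10,0,1.8,-0.4,0]]' | grep -E 'pos|force'
```

```text
position: [0.5922, -0.1892, 0.1314]
ft_force: [-2.6, 1.5, 11.5]
```

```bash
python3 -m pendant '[[10,0,1.6,-0.4,0]]' | grep -E 'pos|force'
```

```text
position: [0.5922, -0.1892, 0.131]
ft_force: [-3.4, 1.8, 12.0]
```

```bash
python3 -m pendant '[[10,0,1.7,-0.4,0]]' | grep -E 'pos|force'
```

```text
position: [0.5923, -0.1892, 0.1306]
ft_force: [-3.8, 2.0, 12.3]
```

```bash
python3 -m pendant '[[10,0,1.8,-0.4,0]]' | grep -E 'pos|force'
```

```text
position: [0.5923, -0.1892, 0.1302]
ft_force: [-4.2, 0.2, 13.8]
```

```bash
python3 -m pendant '[[10,0,1.9,-0.6,0]]' | grep -E 'pos|force'
```

```text
position: [0.5922, -0.1893, 0.1298]
ft_force: [-3.4, 1.2, 13.3]
```

```bash
python3 -m pendant '[[10,0,2.0,-0.6,0]]' | grep -E 'pos|force'
```

```text
position: [0.5919, -0.1892, 0.1287]
ft_force: [-1.5, 0.9, 6.6]
```

It snapped: the force fell from 13.3 to 6.6 N. Stop and withdraw straight up.

```bash
python3 -m pendant '[[10,0,-4,0,0],[10,0,-8,0,0],[10,0,-10,0,0],[10,0,-15,0,0],[10,0,-20,0,0]]'; python3 -m pendant '[[10,0,-30,0,0],[10,0,-30,0,0],[10,0,0,0,0]]'; python3 -c "
from h import *
p,Rm,s=pose();print(Rm[:,1].round(4),(Rm.T@(np.array([.5293,.1787,.240])-p)*1000).round(1))"
```

```text
t: 13.78
position: [0.5904, -0.1892, 0.1866]
eef_rot: [0.576, -0.573, 0.413, -0.412]
ft_force: [0.3, 0.0, -2.4]
gripper_width: 0.0176
t: 14.15
position: [0.5909, -0.1896, 0.2519]
eef_rot: [0.576, -0.572, 0.412, -0.413]
ft_force: [0.3, 0.7, -2.5]
gripper_width: 0.0176
[ 0.0055  0.0034 -1.    ] [-368.7   12.8   59.2]
```

```bash
python3 -m pendant '[[10,-46,0,7,0],[10,-46,0,7,0],[10,-46,0,7,0],[10,-46,0,7,0],[10,-46,0,8,0]]' >/dev/null; python3 -m pendant '[[10,-46,0,8,0],[10,-46,0,8,0],[10,-36,0,6,0],[10,-5,0,0,0],[10,0,0,0,0]]';  python3 -m pendant '[[10,0,15,0,0],[10,0,10,0,0],[10,0,0,0,0]]'; python3 -c "
from h import *
p,Rm,s=pose();print(Rm[:,1].round(4),(Rm.T@(np.array([.530,.179,.218])-p)*1000).round(1))"
```

```text
t: 15.4
position: [0.5238, 0.1816, 0.2435]
eef_rot: [-0.573, 0.574, -0.415, 0.411]
ft_force: [-0.1, 0.1, -1.2]
gripper_width: 0.0174
t: 15.78
position: [0.524, 0.1781, 0.2152]
eef_rot: [-0.571, 0.574, -0.417, 0.412]
ft_force: [-0.1, -0.3, -3.4]
gripper_width: 0.0171
[-7.5e-03  2.0e-04 -1.0e+00] [ 1.  -2.8  6. ]
```

```bash
python3 -m pendant '[[10,1,0,5,0],[10,0,0,0,0],[10,0,0,0,0]]'; python3 wr.py w7; python3 -c "
from h import *
p,Rm,s=pose();print((Rm.T@(np.array([.530,.179,.218])-p)*1000).round(1))
f=cv2.imread('pics/w7.png')[160:310,220:420];cv2.imwrite('pics/w7c.png',cv2.resize(f,None,fx=4,fy=4,interpolation=2))"
```

```text
t: 16.15
position: [0.5301, 0.1781, 0.2156]
eef_rot: [-0.571, 0.574, -0.417, 0.413]
ft_force: [-0.4, 0.4, -2.0]
gripper_width: 0.0171
16.15 [0.5301 0.1781 0.2156] [[0.312, -0.007, 0.95], [-0.95, 0.0, 0.312], [-0.003, -1.0, -0.006]] [-0.4  0.4 -2. ] 371.64829954431775 322.0528582614601 238.08415909920495 [[1.0, 0.0, -0.0, -0.0], [0.0, -0.265, 0.964, -0.162], [-0.0, -0.964, -0.265, 0.073], [0.0, 0.0, 0.0, 1.0]]
[-0.9 -2.4  0.2]
```

View pics/w7c.png

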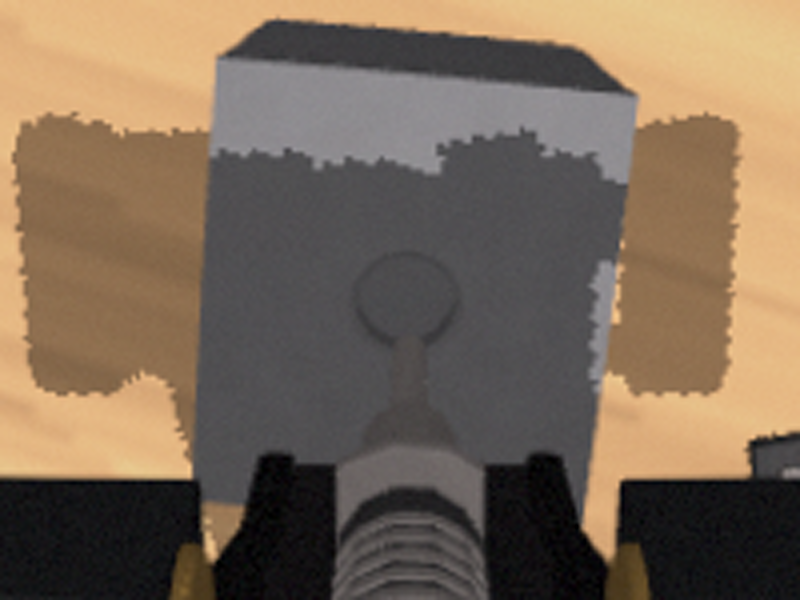

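Hole at crop (406,299), px (321.5,234.7). Tip at crop (410,339), px (322.5,244.6).

```bash
sed -i 's/z=.062/z=float(sys.argv[6]) if len(sys.argv)>6 else .062/' g.py; python3 g.py w7 321.5 234.7 322.5 244.6 0.1
```

```text
hole [0.5287 0.1787 0.1   ] tip seen [0.5264 0.1771 0.1176] tip calc [0.5294 0.1782 0.1176] tipz 0.1176
hole-tip tool seen [-0.8 17.6  2.8] calc [-0.7 17.6 -0.4]
```

```bash
python3 -m pendant '[[10,-0.7,0,1,0],[10,0,0,0,0]]'; python3 -m pendant '[[10,0,15,0,0],[10,0,15,0,0],[10,0,0,0,0]]'; python3 -m pendant '[[10,0,15,0,0],[10,0,10,0,0],[10,0,0,0,0]]'
```

```text
t: 16.45
position: [0.5309, 0.1793, 0.2159]
eef_rot: [-0.572, 0.574, -0.417, 0.413]
ft_force: [-0.2, -0.7, -2.3]
gripper_width: 0.0172
t: 16.82
position: [0.5302, 0.1791, 0.1829]
eef_rot: [-0.571, 0.574, -0.417, 0.413]
ft_force: [0.5, -0.5, -2.9]
gripper_width: 0.0176
t: 17.2
position: [0.5298, 0.179, 0.1558]
eef_rot: [-0.571, 0.574, -0.417, 0.412]
ft_force: [-0.1, 0.3, -2.8]
gripper_width: 0.0172
```

```bash
python3 -m pendant '[[10,0,10,0,0],[10,0,0,0,0]]'; python3 -m pendant '[[10,0,10,0,0],[10,0,0,0,0]]'; python3 -m pendant '[[10,0,10,0,0],[10,0,0,0,0]]'
```

```text
t: 17.45
position: [0.5299, 0.1791, 0.1453]
eef_rot: [-0.571, 0.574, -0.417, 0.412]
ft_force: [-0.6, -0.3, -1.6]
gripper_width: 0.0172
t: 17.7
position: [0.53, 0.1791, 0.1349]
eef_rot: [-0.571, 0.574, -0.417, 0.413]
ft_force: [-0.2, 0.3, -1.8]
gripper_width: 0.0175
t: 17.95
position: [0.53, 0.1791, 0.1243]
eef_rot: [-0.571, 0.574, -0.417, 0.413]
ft_force: [1.0, -1.2, -1.6]
gripper_width: 0.0175
```

```bash
(python3 -m pendant '[[10,0,9,0,0],[10,0,0,0,0]]'; python3 -m pendant '[[10,0,3,0,0],[10,0,0,0,0]]'; python3 -m pendant '[[10,0,2,0,0],[10,0,0,0,0]]';python3 -m pendant '[[10,0,1.5,0,0]]') | grep -E 'pos|force'
```

```text
position: [0.5299, 0.1792, 0.1146]
ft_force: [-0.1, -0.3, -1.8]
position: [0.53, 0.1792, 0.1116]
ft_force: [-0.2, 0.4, -1.8]
position: [0.5303, 0.1794, 0.11]
ft_force: [0.2, -1.2, -2.1]
position: [0.5304, 0.1795, 0.1097]
ft_force: [-7.7, -4.7, 20.0]
```

Seated: firm resistance at TCP z 0.1097, the same as at the grasp. I relax, then open.

```bash
python3 -m pendant '[[10,0,-0.2,0,0],[10,0,0,0,0]]'; python3 -m pendant '[[30,0,0,0,0],[60,0,0,0,0],[87,0,0,0,0],[87,0,0,0,0],[87,0,0,0,0]]'; python3 -m pendant '[[87,0,0,0,0],[87,0,0,0,0],[87,0,0,0,0],[87,0,0,0,0],[87,0,0,0,0]]'
```

```text
t: 19.08
position: [0.5306, 0.1795, 0.1101]
eef_rot: [-0.572, 0.574, -0.416, 0.413]
ft_force: [0.8, 0.2, -3.0]
gripper_width: 0.0175
t: 19.7
position: [0.531, 0.1797, 0.1103]
eef_rot: [-0.572, 0.573, -0.416, 0.413]
ft_force: [0.4, 0.5, -0.1]
gripper_width: 0.0594
t: 20.32
position: [0.5309, 0.1797, 0.1102]
eef_rot: [-0.572, 0.573, -0.416, 0.413]
ft_force: [-0.1, 0.8, -0.6]
gripper_width: 0.0867
```

```bash
python3 -m pendant '[[87,0,-20,0,0],[87,0,-30,0,0],[87,0,-40,0,0],[87,0,-30,0,0],[87,0,0,0,0]]'; python3 -m pendant '[[87,45,0,-20,0],[87,45,0,-20,0],[87,45,0,-20,0],[87,0,0,0,0],[87,0,0,0,0]]'; python3 - <<'E'
from h import *
fs=[optics.camera(n) for n in('scene','top')]
a=fs[0]['frame'][210:340,310:450]; b=fs[1]['frame'][190:290,190:300]
cv2.imwrite('pics/end.png',np.hstack([cv2.resize(a,(420,390),interpolation=2),cv2.resize(b,(375,390),interpolation=2)]))
c=fs[1];d=c['depth']
for n,(u,v) in (('cap',(227,236)),):print(n,world(c,u,v,d=float(np.median(d[v-1:v+2,u-1:u+2]))).round(4))
o=np.load('top0.npz')['frame'];df=cv2.absdiff(o,c['frame']).max(2)
for k in cv2.findContours((df>45).astype(np.uint8),0,2)[0]:
    if cv2.contourArea(k)>30:print('changed',cv2.boundingRect(k))
E
```

```text
t: 20.95
position: [0.5317, 0.1804, 0.2399]
eef_rot: [0.573, -0.573, 0.415, -0.414]
ft_force: [0.1, 0.3, -0.1]
gripper_width: 0.0869
t: 21.58
position: [0.5156, 0.0306, 0.2405]
eef_rot: [0.574, -0.573, 0.415, -0.413]
ft_force: [-0.5, -0.4, -0.7]
gripper_width: 0.0867
cap [0.5251 0.1762 0.1754]
changed (328, 464, 22, 16)
changed (328, 450, 24, 26)
changed (632, 412, 8, 22)
changed (392, 360, 244, 120)
changed (247, 175, 144, 278)
```

View pics/end.png

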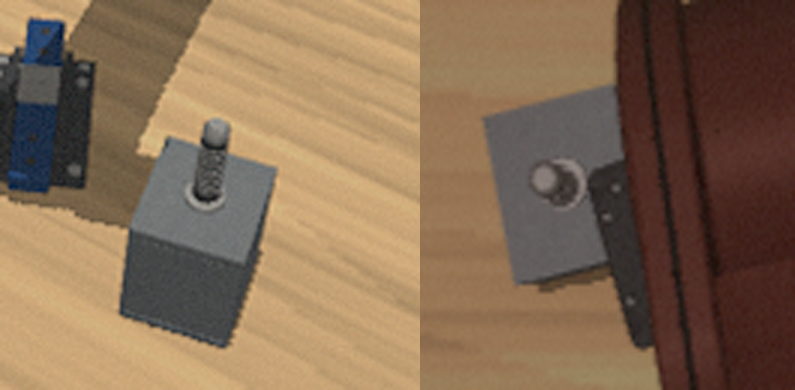

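The punch stands upright in its stand with the flange down, and its cap reads z 0.175 as at the start. The gripper is clear and nothing else has moved. I hand in.

```bash
python3 -c "
from plant import job_done,monitor
print(job_done())"
```

```text
the job is handed in; nothing more can be done
None
```

The shelf beam was marked in the middle jig, the punch is back in its stand, and I handed the job in at about 21.7 s of the 61 s allowed.

- **Marking:** I pressed the punch down the guide hole until the wrist force fell from 13.3 to 6.6 N, which I took as the snap. I stopped there and drew it straight up. It snapped once only. While it seated in the stand the wrist force reached 20 N, but that was the flange on the stand top with the plunger hanging free.
- **Last checks:** The cap was at (0.525, 0.176, 0.175), where it was before I picked it up (z within 0.5 mm). The camera views show the punch upright with its flange down. The only changes I found in the top view were the arm and its shadow. The arm hid part of that view, including some of the middle jig area, so the bystanders there were not re-checked directly.
- **Disagreements:** The tip position seen by the wrist camera and the one worked out from the arm pose differed by about 3 mm along the tool's z, so I used values between the two. A side force of up to about 4 N built up in the guide hole during the press. The arm also travelled about 1 mm further than expected before the snap, about 8 to 9 mm rather than the nominal 6.5 mm. I put that down to give in the arm or a little slip in the grip, but did not confirm it.

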